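# Open the lubricator housing and prime the oiler

## Task

Take the aluminium cover plate off the lubricator housing by its black handle and set it down, without dropping it, flat and handle up on the blue foam mat, with the whole plate on the mat, and let go of it. Then prime the oiler: push the orange nozzle cap inside the housing fully down and let it spring back up, leaving the housing uncovered. Do not press the white cap, and leave the loose parts and tools on the bench where they are.

Things in the scene. Friction and masses are not known exactly. Their poses are not given: they have to be found in the camera images.
- housing: Fixed steel housing 130 (x) by 228 (y) by 110 mm tall, open at -x, +x and top. End walls at y = +-111 mm carry inward flanges (top z = 110, 28 mm wide), each with a brass pin (7 mm thick, 14 tall) at x = 0, y = +-97. Inside, canisters stand at x = 0, y = +-45 mm (which is where varies), a 66 mm tall black block between them. Origin: underside centre. Left or right on the bench, yaw up to 0.35.
- cover: Loose aluminium plate 120 (x) by 220 (y) by 4 mm, 0.28 kg; origin: centre of its underside, z up. It starts on the housing's flanges, axes as the housing's, its 12 mm holes (x = 0, y = +-97 mm) over the pins: lift straight up 20 mm to clear. Black bar handle along y over its middle: 100 long, 12 wide (x), 28 to 42 mm above the underside, on posts at y = +-44.
- cover_handle (a point): Centre of the black bar handle, 35 mm above the underside of the cover; axes as the cover's: bar along y, grip it across x.
- cover_corner0 (a point): Corner of the cover's underside at x = -60, y = -110 mm of the cover.
- cover_corner1 (a point): Corner of the cover's underside at x = -60, y = +110 mm of the cover.
- cover_corner2 (a point): Corner of the cover's underside at x = +60, y = -110 mm of the cover.
- cover_corner3 (a point): Corner of the cover's underside at x = +60, y = +110 mm of the cover.
- mat: Fixed blue foam mat, 190 (x) by 290 (y) mm, 6 mm thick, lying flat on the bench on the other side of the middle from the housing. Origin: centre of its underside (its top is at z = 6 mm); z up.
- orange_cap_top (a point): Centre of the flat round top (38 mm across) of the orange nozzle cap of the oiler (amber bowl) in the housing; 98 mm above the bench when up. The cap is 18 mm thick and has a small side nozzle; z up.
- orange_cap (a joint): How far the orange cap is pressed down: 0 up, 0.008 m fully down. Its spring takes about 2 N to start and 6 N to go fully down; it returns by itself.
- white_cap_top (a point): The same for the white cap of the cleaner canister (clear bowl) beside it, 90 mm from the orange cap: not to be pressed.
- white_cap (a joint): How far the white cap is pressed down: 0 up, 0.008 m fully down.
- screwdriver: Loose screwdriver, 180 mm long, lying along x near the middle of the bench, between housing and mat. Leave it.
- valve: Loose black valve block with a brass top, 50 by 50 mm (70 mm over its ports), 48 mm tall, in the middle of the bench, nearer the robot. Leave it.
- gauge: Loose round pressure gauge lying face up, 56 mm across, 30 mm tall, at the back. Leave it.
- tape: Loose blue roll of tape lying flat, 72 mm across, 24 mm tall, near the robot on the right. Leave it.
- wrench: Loose wrench, 170 mm long, at the back. Leave it.
- tee: Loose brass tee fitting, 70 mm long, 22 mm tall, near the robot on the left. Leave it.

How it is judged:
By the outcome, as a careful person would: the job done as asked, in the order asked, and still so for the second after the job is handed in, with the robot touching nothing.
It also fails if it takes over 48 s, if anything falls off the work surface, if the arm or the gripper's body presses on something with over 40 N, if the wrist force passes 120 N, or if a joint passes its speed limit or range.

## Robot

A 6-joint arm with a two-finger parallel gripper is mounted at the origin on the work surface. World frame = base frame: x ahead of the robot, y to its left, z up, the work surface at z = 0. Lengths are in m, angles in rad, forces in N, time in s.
With the tool pointing down it reaches from about 0.35 to 0.775 m from the base axis. Payload 7.3 kg.
Tool frame: the origin (TCP) lies at the very end of the fingers, on their centre line; the grasp point (between the pads) lies 19 mm behind it; z points along the fingers, x is the direction in which the jaws open and shut, and the axes are right-handed (so a half turn about z gives the same grasp; the last joint's range is limited). The gripper opens to 92 mm and grips with 3 to 60 N. Pads are 19 mm wide; open, the fingers measure 130 mm over their backs; the gripper's body (75 mm by 190 mm) begins 47 mm behind the grasp point.
Start: joints at [1.185, 0.342, 1.524, -0, 1.275, -0.146], TCP at [0.125, 0.51, 0.202] pointing down, gripper open.
Joint ranges: [-2.53, 2.53], [-0.77, 2.02], [0.04, 2.7], [-1, 4.14], [0.28, 2.66], [-3.11, 3.11]. Speed limits (rad/s): [2.57, 2.57, 3.14, 3.14, 3.14, 3.14].

## Interface

Orientations are given as [roll, pitch, yaw] about the fixed x, y, z axes, in that order (R = Rz(yaw) Ry(pitch) Rx(roll)).
In Python, from cell import robot, read_camera, nets gives the robot as it stands. The module is installed in compiled form; this text tells all that it offers.
- The arm moves only by the tool carry_out, never from a script. Its arguments are lists of equal length, an entry for each row: "translation": the shift along the tool's x, y, z in m, a list of three; "turn": the turn, a rotation vector about the tool's x, y, z in rad, a list of three; "gripper": the gripper's target within -1 to 1 (shut at 1, half-way at 0, fully open at -1). A call has 1 to 10 rows; each row shifts and turns the commanded pose from where the row before left it, along the tool's axes as they then stand; what a row does not reach is not made up. A row lasts 1/10 s, in which the tool goes at most 50 mm and 8.59 degrees, less where a joint would pass 70% of its speed; a pose out of reach is approached as far as the arm can. A call with a gripper value outside its range is refused whole. The fingers move at their own pace and stop on an object; "squeeze" is the grip in N (left out, the last holds). Time passes only in rows, so rows that do not move let the fingers close. It gives the time, the measured TCP pose, the force and the opening at its end, in the units of the state.
- robot.observe(): the state, without advancing time (a new reading comes with each control period).
- read_camera(name): name is "scene" or "top" or "wrist"; returns a dict with "img" (480x640x3 uint8, red, green, blue), "fx", "fy", "cx", "cy" (pixels), "distortion" ([k1, k2, p1, p2, k3] as OpenCV has them; the pictures are not rectified), "world_from_camera" (4x4, takes a point from camera to world coordinates). Camera axes: x right, y down, z forward; pixel columns grow to the right and rows downward; lengths in m; the calibration is good to about 2 mm. A picture is of the moment at which its call begins. There is no depth.
- robot.hand_in(): hands the job in, once; it reports no verdict.
Trained networks look in a picture, given as the dict that the camera call returned (one of the last four; its "shot" number tells which), for a name from the list of things; names that differ only in an ending like _2 or _b are one class to them, and where a whole thing is asked for, a point or a joint stands for the part that bears it (a point fixed in the world has none). Each returns a list of dicts, best first, with "score" (0 to 1); they miss things now and then, are a little off and sometimes report something else, mostly with a low value. They report only what shows in the picture. A call takes as long as a camera call.
- nets.regions_of(picture, name): "region" (480x640 bool, what is visible of it) and "pixel" ([column, row] in pixels, amid what is visible of it).
- nets.tip_of(picture, name): "pixel" ([column, row] in pixels: a listed point, or the origin of a listed thing).
The state is a dict: "time": time; "qpos": joint angles; "qvel": joint speeds; "joint_efforts": joint torques, N m; "tool_pos": TCP position; "tool_rot": TCP orientation; "contact_force": force on the tool from outside, world axes, zero at the start; "torque": the same for the moment, N m; "opening": finger opening in m.
Only numpy, scipy, OpenCV 4.12 (cv2) and the standard library are available. Lean on these libraries where they do the work, as an engineer would, in place of code of your own. Each camera call takes 0.05 s, during which the arm holds its last target. There are 200 camera calls.

## Working session

There is one attempt and no reset: what is moved stays moved. The work goes in short steps, Python scripts to look and compute and a tool call to move; the robot and the scene stay as the last step left them, time stands still between calls to the robot, and variables do not carry over. Pictures are saved under pics/ and viewed, about 8 in all and at most 12, crops included, and the job is handed in when it is done.

Besides the shell and the picture viewer there is one more tool, called after ">>>" by a JSON object that holds its "fn" and its "kwargs". carry_out: Moves the arm, as the interface text tells. Its arguments: {"type":"object","properties":{"translation":{"type":"array","items":{"type":"array","items":{"type":"number"}}},"turn":{"type":"array","items":{"type":"array","items":{"type":"number"}}},"gripper":{"type":"array","items":{"type":"number"}},"squeeze":{"type":"number"}},"required":["translation","turn","gripper"]}

```bash
mkdir -p pics
cat > h.py <<'E'
import numpy as np, cv2
from cell import robot, read_camera, nets
def ray(p,px):
    K=np.array([[p['fx'],0,p['cx']],[0,p['fy'],p['cy']],[0,0,1]]);T=np.array(p['world_from_camera'])
    u=cv2.undistortPoints(np.array([[px]],float),K,np.array(p['distortion'],float))[0,0]
    return T[:3,3],T[:3,:3]@np.array([u[0],u[1],1])
def at_z(p,px,z):
    o,d=ray(p,px);return o+d*(z-o[2])/d[2]
def save(p,n): cv2.imwrite('pics/'+n+'.png',cv2.cvtColor(p['img'],cv2.COLOR_RGB2BGR))
E
python3 - <<'E'
from h import *
np.set_printoptions(precision=4,suppress=True)
print(robot.observe())
P={}
for c in ['top','scene']:
    p=read_camera(c);save(p,c+'0');P[c]=p
    print(c,np.array(p['world_from_camera'])[:3,3])
    for n,z in [('cover_handle',.145),('cover_corner0',.11),('cover_corner1',.11),('cover_corner2',.11),('cover_corner3',.11),('mat',0.006),('orange_cap_top',.098),('white_cap_top',.098),('screwdriver',.01),('valve',0.02),('gauge',0.015),('tape',0.012),('tee',.011),('wrench',.005)]:
        for r in nets.tip_of(p,n)[:2]: print(n,round(r['score'],2),np.round(r['pixel'],1),at_z(p,r['pixel'],z)[:2])
    rs=nets.regions_of(p,'mat')
    if rs:
        c_=max(cv2.findContours(rs[0]['region'].astype('uint8'),0,2)[0],key=cv2.contourArea)
        b=cv2.boxPoints(cv2.minAreaRect(c_)); print('matbox',[at_z(p,q,.006)[:2] for q in b])
cv2.imwrite('pics/both.png',cv2.resize(np.vstack([cv2.imread('pics/top0.png'),cv2.imread('pics/scene0.png')]),(400,600)))
E
```

```text
{'time': 0.0, 'qpos': array([ 1.185 ,  0.3427,  1.525 ,  0.    ,  1.2754, -0.146 ]), 'qvel': array([-0.0002,  0.0002,  0.0015,  0.    ,  0.0012, -0.0007]), 'joint_efforts': array([ -0.0003, -43.1247, -24.4208,   0.0716,   0.0563,  -0.0001]), 'tool_pos': array([0.1245, 0.5096, 0.2009]), 'tool_rot': array([-3.1413,  0.0015,  1.3309]), 'contact_force': array([-0.0389, -0.3657,  0.5241]), 'torque': array([-0.0069,  0.0222, -0.0323]), 'opening': 0.09164275523537894}
top [ 0.4262 -0.0182  1.132 ]
cover_handle 0.57 [214.9 259.7] [0.5235 0.2276]
cover_corner0 0.93 [269.3 243.6] [0.5629 0.1081]
cover_corner0 0.69 [164.4 275.1] [0.4926 0.3548]
cover_corner1 0.93 [269.3 243.6] [0.5629 0.1081]
cover_corner1 0.69 [164.4 275.1] [0.4926 0.3548]
cover_corner2 0.93 [269.3 243.6] [0.5629 0.1081]
cover_corner2 0.69 [164.4 275.1] [0.4926 0.3548]
cover_corner3 0.93 [269.3 243.6] [0.5629 0.1081]
cover_corner3 0.69 [164.4 275.1] [0.4926 0.3548]
mat 0.94 [419.8 241.8] [ 0.5749 -0.2699]
mat 0.66 [258.6 295.1] [0.4444 0.1484]
orange_cap_top 0.67 [313.2 222.1] [0.6149 0.004 ]
white_cap_top 0.6 [259.3 293.8] [0
[... 665 characters left out ...]

cover_corner2 0.79 [483.6 229.3] [0.4886 0.3507]
cover_corner2 0.74 [378.6 251.5] [0.5557 0.1074]
cover_corner3 0.79 [483.6 229.3] [0.4886 0.3507]
cover_corner3 0.74 [378.6 251.5] [0.5557 0.1074]
mat 0.73 [202.8 299. ] [ 0.5704 -0.2682]
white_cap_top 0.44 [492.3 261.8] [0.5866 0.3387]
screwdriver 0.9 [328.4 315.2] [ 0.6348 -0.0005]
valve 0.59 [318.8 263.4] [ 0.4789 -0.013 ]
valve 0.55 [330.  314.2] [0.6419 0.0023]
gauge 0.9 [431.1 373.5] [0.7932 0.1741]
tape 0.71 [209.2 233.5] [ 0.3353 -0.2869]
tape 0.44 [435.9 227.9] [0.3408 0.2957]
wrench 0.81 [271.2 385.3] [ 0.7975 -0.1125]
matbox [array([ 0.6395, -0.4225]), array([ 0.4166, -0.4609]), array([ 0.519 , -0.1001]), array([ 0.7131, -0.1171])]
```

View pics/top0.png

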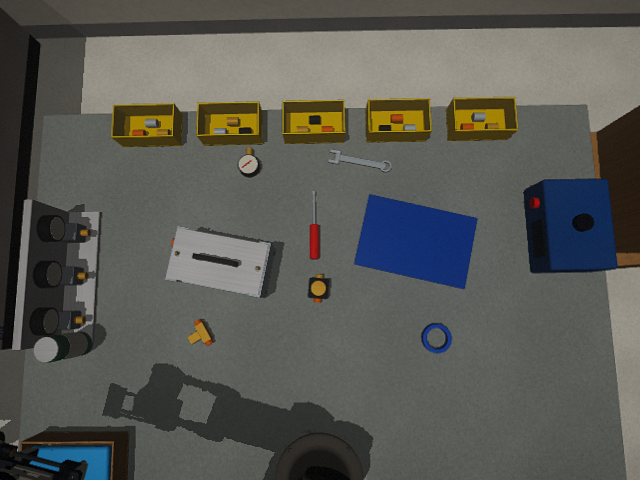

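View pics/scene0.png

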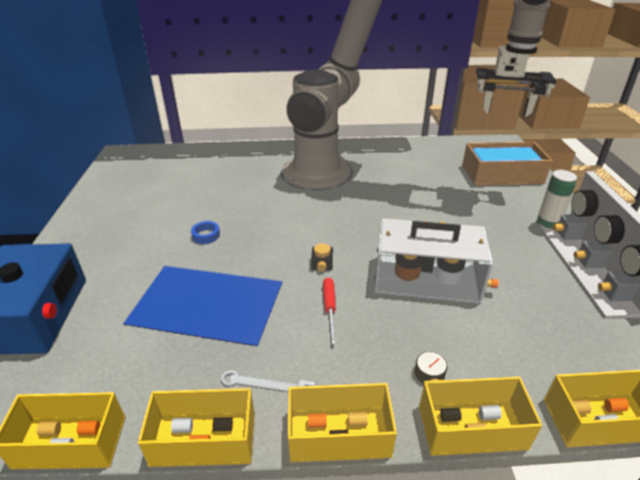

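The top view shows the housing with its cover on the left: cover centre about (215,260), handle from (193,254) to (240,265). The mat is on the right, centred near (418,241). The scene view shows the amber bowl at (407,270), on the side towards the middle, and the clear bowl at (450,270). Both cameras put the handle near (0.526, 0.229) with yaw about -0.23.

>>> {"fn": "carry_out", "kwargs": {"translation": [[-0.0177, 0.0457, -0.005], [-0.0177, 0.0457, -0.005], [-0.0177, 0.0457, -0.005], [-0.0177, 0.0457, -0.005], [-0.0177, 0.0457, -0.005], [-0.0177, 0.0457, -0.005], [-0.0177, 0.0457, -0.005], [-0.0177, 0.0457, -0.005], [-0.0177, 0.0457, -0.005], [-0.0177, 0.0457, -0.005]], "turn": [[0, 0, 0], [0, 0, 0], [0, 0, 0], [0, 0, 0], [0, 0, 0], [0, 0, 0], [0, 0, 0], [0, 0, 0], [0, 0, 0], [0, 0, 0]], "gripper": [-1, -1, -1, -1, -1, -1, -1, -1, -1, -1]}}

```text
time: 2.6
tool_pos: [0.528, 0.228, 0.252]
tool_rot: [3.141, -0.0, 1.331]
contact_force: [-0.3, 0.9, 0.0]
opening: 0.0919
```

>>> {"fn": "carry_out", "kwargs": {"translation": [[0, 0, 0], [0, 0, 0], [0, 0, 0], [0, 0, 0], [0, 0, 0], [0, 0, 0], [0, 0, 0], [0, 0, 0], [0, 0, 0], [0, 0, 0]], "turn": [[0, 0, 0.149], [0, 0, 0.149], [0, 0, 0.149], [0, 0, 0.149], [0, 0, 0.149], [0, 0, 0.149], [0, 0, 0.149], [0, 0, 0.149], [0, 0, 0.149], [0, 0, 0.149]], "gripper": [-1, -1, -1, -1, -1, -1, -1, -1, -1, -1]}}

```text
time: 3.6
tool_pos: [0.5265, 0.2295, 0.2516]
tool_rot: [-3.142, 0.0, -0.165]
contact_force: [0.4, 0.6, -0.3]
opening: 0.0918
```

>>> {"fn": "carry_out", "kwargs": {"translation": [[0, 0, 0], [0, 0, 0], [0, 0, 0]], "turn": [[0, 0, 0.07], [0, 0, 0], [0, 0, 0]], "gripper": [-1, -1, -1]}}

```text
time: 3.9
tool_pos: [0.5265, 0.2295, 0.2516]
tool_rot: [-3.142, 0.0, -0.227]
contact_force: [-0.4, 0.3, -0.3]
opening: 0.0921
```

Run:
```python
from h import *
np.set_printoptions(precision=4,suppress=True)
p=read_camera('wrist');save(p,'w1');o=robot.observe();print(o['time'],o['tool_pos'],o['tool_rot'],o['contact_force'])
for n,z in [('cover_handle',.145),('cover_corner0',.11),('orange_cap_top',.098),('white_cap_top',.098)]:
    for r in nets.tip_of(p,n)[:4]: print(n,round(r['score'],2),np.round(r['pixel'],1),at_z(p,r['pixel'],z)[:2])
rs=nets.regions_of(p,'cover_handle')
for r in rs[:2]: print(r['score'],r['pixel'],r['region'].sum())
```

```text
3.95 [0.5265 0.2295 0.2516] [-3.1415  0.0001 -0.2271] [-1.0398 -0.1027 -0.9681]
cover_handle 0.61 [319.6 226.3] [0.5266 0.2291]
cover_corner0 0.63 [394.6  65.5] [0.6063 0.3276]
cover_corner0 0.6 [233.2  74. ] [0.4883 0.3488]
orange_cap_top 0.58 [231.7  72. ] [0.4856 0.3523]
0.66 [318.1, 188.3] 37170
```

View pics/w1.png

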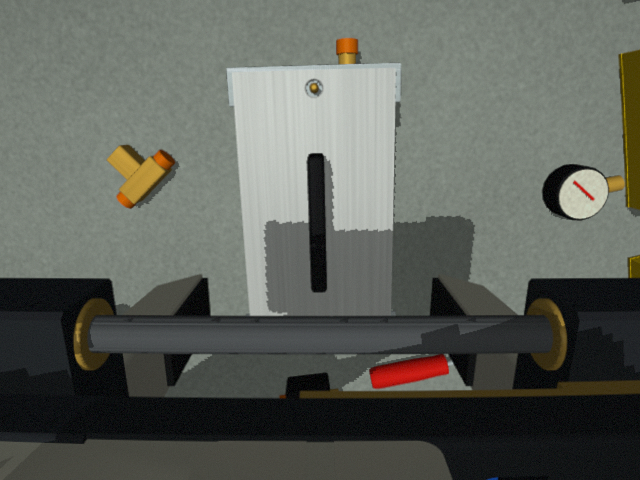

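The wrist view shows the bar from (316,153) to (319,292) and the pin at (314,88). The gripper is centred over the bar, so I'll check the yaw from these points.

Run:
```python
from h import *
np.set_printoptions(precision=4,suppress=True)
p=read_camera('wrist');g=cv2.cvtColor(p['img'],cv2.COLOR_RGB2GRAY)
m=(g<50).astype('uint8');m[:150]=0;m[296:]=0;m[:,:290]=0;m[:,345:]=0
n,l,s,c=cv2.connectedComponentsWithStats(m);i=1+np.argmax(s[1:,4]);print(s[i],c[i])
ys=[165,215,235,285]
P=[at_z(p,[np.nonzero(l[y]==i)[0].mean(),y],.152)[:2] for y in ys];print(P)
d=P[0]-P[-1];print('yaw',np.arctan2(-d[0],d[1]))
q=[at_z(p,[s[i][0]+s[i][2]/2,y],.152)[:2] for y in (s[i][1],s[i][1]+s[i][3])];print(q,(q[0]+q[1])/2,np.linalg.norm(q[0]-q[1]))
for a,b in [((232,68),(400,64))]:
    A=at_z(p,a,.112);B=at_z(p,b,.112);d=B-A;print('edge yaw',np.arctan2(d[1],d[0]),np.linalg.norm(d))
print('pin',at_z(p,(314,88),.122))
```

```text
[ 308  154   19  138 2182] [316.9152 222.3488]
[array([0.534 , 0.2732]), array([0.5268, 0.2392]), array([0.5242, 0.2249]), array([0.5162, 0.1877])]
yaw -0.2056845259357433
[array([0.5371, 0.28  ]), array([0.5142, 0.1825])] [0.5256 0.2313] 0.10018979925242782
edge yaw -0.2061217203337079 0.12367103226105963
pin [0.5447 0.3244 0.122 ]
```

>>> {"fn": "carry_out", "kwargs": {"translation": [[-0.0013, -0.0013, 0.02], [0, 0, 0.035], [0, 0, 0.035], [0, 0, 0.024], [0, 0, 0.01], [0, 0, 0]], "turn": [[0, 0, -0.021], [0, 0, 0], [0, 0, 0], [0, 0, 0], [0, 0, 0], [0, 0, 0]], "gripper": [-1, -1, -1, -1, -1, -1]}}

```text
time: 4.85
tool_pos: [0.525, 0.2309, 0.1266]
tool_rot: [3.141, 0.002, -0.208]
contact_force: [0.3, 0.3, 0.3]
opening: 0.0922
```

>>> {"fn": "carry_out", "kwargs": {"translation": [[0, 0, 0], [0, 0, 0], [0, 0, 0], [0, 0, 0], [0, 0, 0], [0, 0, 0], [0, 0, 0], [0, 0, 0]], "turn": [[0, 0, 0], [0, 0, 0], [0, 0, 0], [0, 0, 0], [0, 0, 0], [0, 0, 0], [0, 0, 0], [0, 0, 0]], "gripper": [1, 1, 1, 1, 1, 1, 1, 1], "squeeze": 40}}

```text
time: 5.65
tool_pos: [0.5256, 0.2311, 0.1276]
tool_rot: [-3.142, 0.0, -0.208]
contact_force: [0.2, 1.0, -0.4]
opening: 0.0326
```

Still closing.

>>> {"fn": "carry_out", "kwargs": {"translation": [[0, 0, 0], [0, 0, 0], [0, 0, 0], [0, 0, 0], [0, 0, 0]], "turn": [[0, 0, 0], [0, 0, 0], [0, 0, 0], [0, 0, 0], [0, 0, 0]], "gripper": [1, 1, 1, 1, 1]}}

```text
time: 6.15
tool_pos: [0.5256, 0.2311, 0.1276]
tool_rot: [-3.142, 0.0, -0.208]
contact_force: [0.1, -0.3, -0.4]
opening: 0.0005
```

>>> {"fn": "carry_out", "kwargs": {"translation": [[0, 0, -0.005], [0, 0, -0.01], [0, 0, -0.01], [0, 0, -0.01], [0, 0, -0.015], [0, 0, -0.02], [0, 0, -0.02], [0, 0, -0.01], [0, 0, 0]], "turn": [[0, 0, 0], [0, 0, 0], [0, 0, 0], [0, 0, 0], [0, 0, 0], [0, 0, 0], [0, 0, 0], [0, 0, 0], [0, 0, 0]], "gripper": [1, 1, 1, 1, 1, 1, 1, 1, 1]}}

```text
time: 7.05
tool_pos: [0.5264, 0.2313, 0.2296]
tool_rot: [-3.14, -0.003, -0.208]
contact_force: [0.6, 0.3, -0.4]
opening: -0.0
```

Run:
```python
from h import *
np.set_printoptions(precision=4,suppress=True)
p=read_camera('scene');save(p,'s2');o=robot.observe();print(o['time'],o['tool_pos'],o['tool_rot'],o['contact_force'],o['opening'])
for n,z in [('orange_cap_top',.098),('white_cap_top',.098),('cover_handle',.245)]:
    for r in nets.tip_of(p,n)[:2]: print(n,round(r['score'],2),np.round(r['pixel'],1),at_z(p,r['pixel'],z)[:2])
t=read_camera('top')
for n,z in [('mat',.006)]:
    r=nets.regions_of(t,n)[0]
    c=max(cv2.findContours(r['region'].astype('uint8'),0,2)[0],key=cv2.contourArea)
    b=cv2.approxPolyDP(c,8,True)[:,0];P=np.array([at_z(t,q,.006)[:2] for q in b.astype(float)]);print(b.tolist(),P,P.mean(0))
```

```text
7.1 [0.5258 0.2311 0.2282] [-3.1409 -0.0012 -0.2081] [-0.6654 -0.0958 -0.2015] 0.0005439242858853758
orange_cap_top 0.43 [433.5 237.9] [0.4986 0.2379]
cover_handle 0.73 [438.2 225.4] [0.6599 0.1847]
[[210, 234], [198, 282], [257, 294], [268, 246]] [[0.6048 0.2764]
 [0.4802 0.305 ]
 [0.4472 0.1525]
 [0.5706 0.1244]] [0.5257 0.2145]
```

View pics/s2.png

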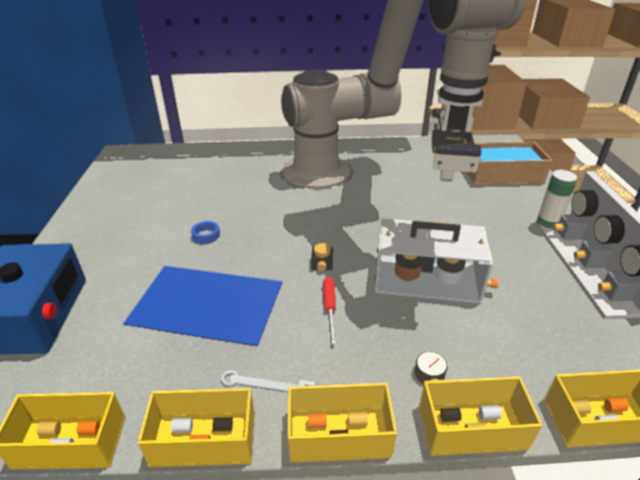

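The gripper closed to zero and the cover hasn't moved. The handle is still at (435,231), and the fingertips are at about (448,178). I'll compare where the TCP should project with where it appears.

```bash
cat >> h.py <<'E'
def proj(p,X):
    T=np.linalg.inv(np.array(p['world_from_camera']));K=np.array([[p['fx'],0,p['cx']],[0,p['fy'],p['cy']],[0,0,1]])
    return cv2.projectPoints(np.array(X,float).reshape(-1,1,3),cv2.Rodrigues(T[:3,:3])[0],T[:3,3],K,np.array(p['distortion'],float))[0][:,0]
E
python3 - <<'E'
from h import *
np.set_printoptions(precision=4,suppress=True)
o=robot.observe();print(o)
t=o['tool_pos'];X=[t,t+[0,0,.047],t+[0,0,.066],[.5256,.231,.145]]
ims=[]
for c in ['scene','top','wrist']:
    p=read_camera(c);q=proj(p,X);print(c,q)
    if c!='wrist':
        im=p['img'].copy()
        u,v=q[0].astype(int);im=im[v-60:v+60,u-60:u+60]
        im=cv2.resize(im,(480,480))
    else: im=cv2.resize(p['img'],(640,480))
    ims.append(im)
cv2.imwrite('pics/c3.png',cv2.resize(cv2.cvtColor(np.hstack(ims[:2]),cv2.COLOR_RGB2BGR),(800,400)))
save(p,'w3')
E
```

```text
{'time': 7.35, 'qpos': array([0.2807, 0.4165, 1.3406, 0.0001, 1.3863, 0.4887]), 'qvel': array([ 0.0001, -0.0016, -0.003 ,  0.0001, -0.0005, -0.0005]), 'joint_efforts': array([  0.0106, -48.2168, -25.5652,   0.0879,   0.0013,  -0.0002]), 'tool_pos': array([0.5251, 0.231 , 0.2266]), 'tool_rot': array([ 3.1408,  0.0017, -0.208 ]), 'contact_force': array([-0.0914, -0.3583,  0.7063]), 'torque': array([-0.097 ,  0.0331, -0.0197]), 'opening': 0.00045505318481407926}
scene [[442.7109 193.5205]
 [446.5016 172.3726]
 [448.0939 163.4471]
 [436.6689 227.4784]]
top [[203.7145 255.2411]
 [197.2784 252.7699]
 [194.4767 251.694 ]
 [213.4481 258.7869]]
wrist [[318.6089 279.1162]
 [318.0976 325.7293]
 [317.7931 353.5211]
 [319.7456 234.4115]]
```

View pics/c3.png

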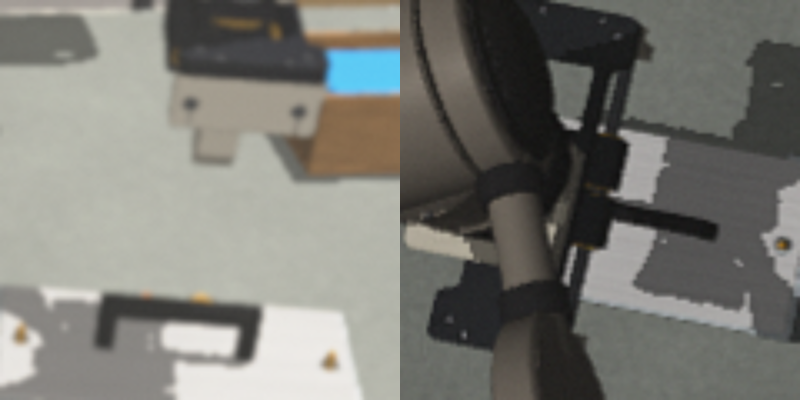

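View pics/w3.png

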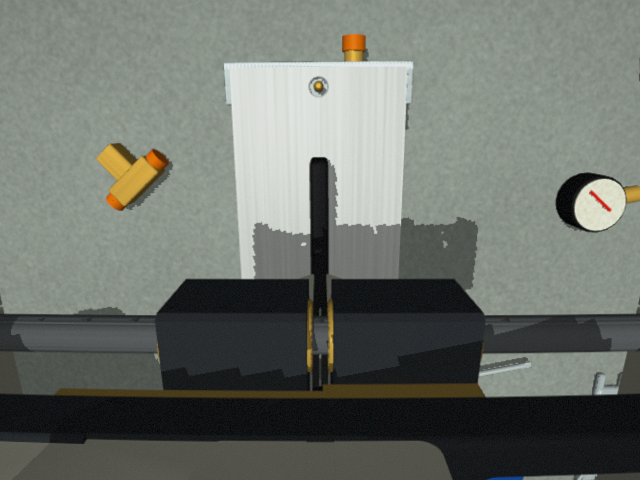

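The seen fingertip is about 11 px (around 25 mm) higher than the reported TCP projects, so the real fingers may be shorter than stated. That would make them close just above the bar. I'll measure this with overlays.

Run:
```python
from h import *
from scipy.spatial.transform import Rotation as Ro
p=read_camera('scene')
def over(im,p,tp,rpy,half,crop,s):
    R=Ro.from_euler('xyz',rpy).as_matrix();im=im.copy()
    u0,v0,w,h=crop;im=cv2.resize(im[v0:v0+h,u0:u0+w],None,fx=s,fy=s,interpolation=cv2.INTER_CUBIC)
    for z,c in [(0,(0,0,255)),(-.02,(0,255,0)),(-.04,(255,0,255)),(-.066,(0,255,255))]:
        for hx in {half,-half}:
            q=proj(p,[R@[hx,y,z]+tp for y in (-.0095,.0095)])
            q=((q-[u0,v0])*s).astype(int)
            cv2.line(im,tuple(map(int,q[0])),tuple(map(int,q[1])),c,1)
    return im
a=over(cv2.imread('pics/scene0.png'),p,[.125,.51,.202],[np.pi,0,1.3309],.046,(460,50,110,100),4)
o=robot.observe()
b=over(cv2.imread('pics/s2.png'),p,[.5258,.2311,.2275],[np.pi,0,-.208],.0,(400,120,90,100),4)
cv2.imwrite('pics/ov.png',np.hstack([a,b]))
# wrist: relative camera pose to tool
w=read_camera('wrist');o=robot.observe()
R=Ro.from_euler('xyz',o['tool_rot']).as_matrix();T=np.array(w['world_from_camera'])
print('cam in tool',R.T@(T[:3,3]-o['tool_pos']),'\n',R.T@T[:3,:3])
for half in (0.046,0):
  for z in (0,-.02,-.03,-.04):
    print(half,z,proj(w,[R@[hx,y,z]+o['tool_pos'] for hx in (-half,half) for y in (-.0095,.0095)]).round().tolist())
```

```text
cam in tool [ 0.00037636 -0.07092196 -0.18335337] 
 [[ 9.99999830e-01  3.05779153e-04 -4.97436134e-04]
 [-1.65966563e-04  9.65625761e-01  2.59936267e-01]
 [ 5.59820237e-04 -2.59936140e-01  9.65625647e-01]]
0.046 0 [[221.0, 260.0], [223.0, 298.0], [417.0, 260.0], [415.0, 298.0]]
0.046 -0.02 [[210.0, 275.0], [213.0, 316.0], [428.0, 275.0], [425.0, 316.0]]
0.046 -0.03 [[204.0, 284.0], [207.0, 327.0], [434.0, 284.0], [431.0, 327.0]]
0.046 -0.04 [[196.0, 294.0], [200.0, 339.0], [441.0, 294.0], [437.0, 339.0]]
0 0 [[319.0, 260.0], [319.0, 298.0], [319.0, 260.0], [319.0, 298.0]]
0 -0.02 [[319.0, 275.0], [319.0, 316.0], [319.0, 275.0], [319.0, 316.0]]
0 -0.03 [[319.0, 284.0], [319.0, 327.0], [319.0, 284.0], [319.0, 327.0]]
0 -0.04 [[319.0, 294.0], [319.0, 340.0], [319.0, 294.0], [319.0, 340.0]]
```

View pics/ov.png

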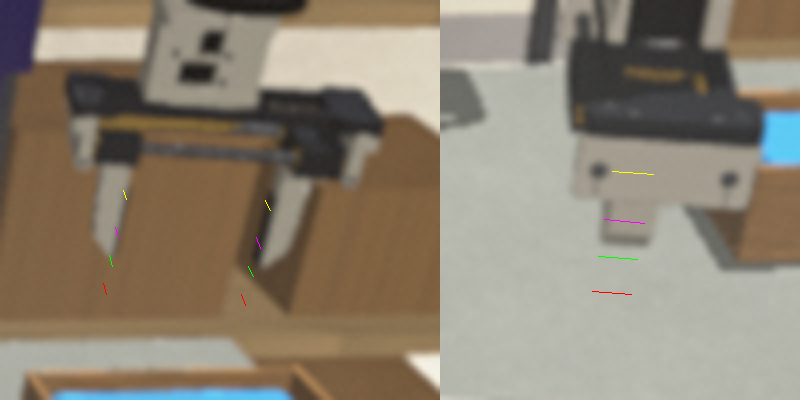

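The wrist and scene overlays both put the real fingertips 20–29 mm behind the reported TCP. That explains why they closed just above the bar. I'll open the gripper, go down to a reported z of about 0.100 (real tip about 0.12–0.13, plate top at 0.114) and grip again.

>>> {"fn": "carry_out", "kwargs": {"translation": [[0, 0, 0], [0, 0, 0], [0, 0, 0], [0, 0, 0.02], [0, 0, 0.025], [0, 0, 0.025], [0, 0, 0.02], [0, 0, 0.01], [0, 0, 0]], "turn": [[0, 0, 0], [0, 0, 0], [0, 0, 0], [0, 0, 0], [0, 0, 0], [0, 0, 0], [0, 0, 0], [0, 0, 0], [0, 0, 0]], "gripper": [0, 0, 0, 0, 0, 0, 0, 0, 0]}}

```text
time: 8.5
tool_pos: [0.5249, 0.2309, 0.1264]
tool_rot: [3.14, 0.002, -0.208]
contact_force: [0.1, -0.0, 0.7]
opening: 0.0456
```

>>> {"fn": "carry_out", "kwargs": {"translation": [[0, 0, 0.01], [0, 0, 0.01], [0, 0, 0.007], [0, 0, 0]], "turn": [[0, 0, 0], [0, 0, 0], [0, 0, 0], [0, 0, 0]], "gripper": [0, 0, 0, 0]}}

```text
time: 8.9
tool_pos: [0.5249, 0.2309, 0.0995]
tool_rot: [3.141, 0.002, -0.208]
contact_force: [-0.6, -0.9, -0.4]
opening: 0.046
```

>>> {"fn": "carry_out", "kwargs": {"translation": [[0, 0, 0], [0, 0, 0], [0, 0, 0], [0, 0, 0], [0, 0, 0], [0, 0, 0], [0, 0, 0], [0, 0, 0], [0, 0, 0], [0, 0, 0]], "turn": [[0, 0, 0], [0, 0, 0], [0, 0, 0], [0, 0, 0], [0, 0, 0], [0, 0, 0], [0, 0, 0], [0, 0, 0], [0, 0, 0], [0, 0, 0]], "gripper": [1, 1, 1, 1, 1, 1, 1, 1, 1, 1], "squeeze": 45}}

```text
time: 9.9
tool_pos: [0.5256, 0.2312, 0.1008]
tool_rot: [-3.141, -0.0, -0.208]
contact_force: [-2.0, 0.5, 4.3]
opening: 0.0116
```

The opening is 11.6 mm, which matches the bar. Lifting straight up.

>>> {"fn": "carry_out", "kwargs": {"translation": [[0, 0, -0.004], [0, 0, -0.008], [0, 0, -0.01], [0, 0, -0.012], [0, 0, -0.015], [0, 0, -0.02], [0, 0, -0.02], [0, 0, -0.015], [0, 0, -0.006], [0, 0, 0]], "turn": [[0, 0, 0], [0, 0, 0], [0, 0, 0], [0, 0, 0], [0, 0, 0], [0, 0, 0], [0, 0, 0], [0, 0, 0], [0, 0, 0], [0, 0, 0]], "gripper": [1, 1, 1, 1, 1, 1, 1, 1, 1, 1]}}

```text
time: 10.9
tool_pos: [0.526, 0.2312, 0.2119]
tool_rot: [-3.14, -0.002, -0.208]
contact_force: [1.1, -0.5, -2.8]
opening: 0.0116
```

Run:
```python
from h import *
np.set_printoptions(precision=4,suppress=True)
o=robot.observe();print(o['time'],o['tool_pos'],o['tool_rot'],o['contact_force'],o['torque'],o['opening'])
t=cv2.imread('pics/top0.png');hsv=cv2.cvtColor(t,cv2.COLOR_BGR2HSV)
p=read_camera('top');save(p,'t4')
m=cv2.inRange(hsv,(110,150,60),(130,255,255));m[:,:340]=0;m[:,490:]=0;m[:180]=0;m[300:]=0
c=max(cv2.findContours(m,0,2)[0],key=cv2.contourArea);r=cv2.minAreaRect(c);b=cv2.boxPoints(r)
P=np.array([at_z(p,q,.006)[:2] for q in b]);print(b,P,P.mean(0),[np.linalg.norm(P[i]-P[i-1]) for i in range(4)])
for i in range(4): d=P[i]-P[i-1];print(np.arctan2(d[1],d[0]))
s=read_camera('scene');save(s,'s4')
for n,z in [('mat',.006)]:
  r=nets.tip_of(s,n)
  for k in r[:2]:print(n,k['score'],k['pixel'],at_z(s,k['pixel'],0)[:2])
for n in ('orange_cap_top','white_cap_top'):
  for q in (s,p):
    for k in nets.tip_of(q,n)[:2]:print(n,k['score'],k['pixel'],at_z(q,k['pixel'],.098)[:2])
```

```text
10.9 [0.526  0.2312 0.2119] [-3.1405 -0.002  -0.2079] [ 1.0896 -0.4694 -2.773 ] [-0.0529  0.1219  0.038 ] 0.011614925801895045
[[353.6588 264.0353]
 [369.2353 193.9412]
 [479.3529 218.4118]
 [463.7764 288.5059]] [[ 0.52   -0.0968]
 [ 0.7045 -0.1429]
 [ 0.6339 -0.4286]
 [ 0.4526 -0.3765]] [ 0.5777 -0.2612] [np.float64(0.28765495110772527), np.float64(0.19018873526187033), np.float64(0.2942680545448384), np.float64(0.18864125729476963)]
1.3341946936937803
-0.24469767165040526
-1.8132337924519515
2.861785272823371
mat 0.86 [205.1, 302.3] [ 0.5746 -0.2635]
mat 0.7 [387.5, 178.6] [0.0551 0.2184]
orange_cap_top 0.69 [328.8, 316.6] [ 0.7236 -0.0061]
orange_cap_top 0.48 [406.7, 244.9] [0.5207 0.1742]
white_cap_top 0.73 [452.0, 244.0] [0.5226 0.2724]
```

View pics/s4.png

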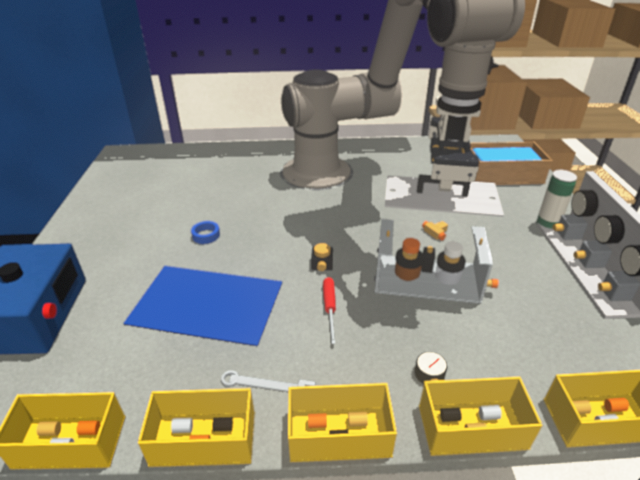

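The cover is lifted level in the gripper at (443,190). Inside the housing the orange cap is at (410,245) on the -y side and the white one at (452,250). The mat centre is about (0.577, -0.262) with yaw -0.24. Carrying it across with the underside at z of about 0.22.

>>> {"fn": "carry_out", "kwargs": {"translation": [[0.0022, 0.0069, 0], [0.0045, 0.0139, 0], [0.0067, 0.0208, 0], [0.0089, 0.0277, 0], [0.0089, 0.0277, 0], [0.0089, 0.0277, 0], [0.0089, 0.0277, 0], [0.0089, 0.0277, 0], [0.0089, 0.0277, 0], [0.0089, 0.0277, 0]], "turn": [[0, 0, 0], [0, 0, 0], [0, 0, 0], [0, 0, 0.005], [0, 0, 0.005], [0, 0, 0.005], [0, 0, 0.005], [0, 0, 0.005], [0, 0, 0.005], [0, 0, 0.002]], "gripper": [1, 1, 1, 1, 1, 1, 1, 1, 1, 1]}}

```text
time: 12.25
tool_pos: [0.5476, -0.0177, 0.2107]
tool_rot: [3.141, -0.0, -0.241]
contact_force: [0.3, 0.4, -2.4]
opening: 0.0113
```

>>> {"fn": "carry_out", "kwargs": {"translation": [[0.0089, 0.0277, 0], [0.0089, 0.0277, 0], [0.0089, 0.0277, 0], [0.0089, 0.0277, 0], [0.0089, 0.0277, 0], [0.0089, 0.0277, 0], [0.0089, 0.0277, 0], [0.0067, 0.0208, 0], [0.0045, 0.0139, 0], [0.0022, 0.0069, 0]], "turn": [[0, 0, 0], [0, 0, 0], [0, 0, 0], [0, 0, 0], [0, 0, 0], [0, 0, 0], [0, 0, 0], [0, 0, 0], [0, 0, 0], [0, 0, 0]], "gripper": [1, 1, 1, 1, 1, 1, 1, 1, 1, 1]}}

```text
time: 13.25
tool_pos: [0.5649, -0.2638, 0.2103]
tool_rot: [3.142, 0.0, -0.242]
contact_force: [0.9, 0.9, -1.5]
opening: 0.0116
```

>>> {"fn": "carry_out", "kwargs": {"translation": [[0, 0, 0], [0, 0, 0]], "turn": [[0, 0, 0], [0, 0, 0]], "gripper": [1, 1]}}

```text
time: 13.45
tool_pos: [0.5654, -0.2613, 0.2106]
tool_rot: [-3.141, 0.0, -0.24]
contact_force: [1.3, 0.3, -2.8]
opening: 0.0115
```

>>> {"fn": "carry_out", "kwargs": {"translation": [[0.0056, -0.0014, 0.01], [0.0056, -0.0014, 0.02], [0, 0, 0.03], [0, 0, 0.03], [0, 0, 0.03], [0, 0, 0.03], [0, 0, 0.02], [0, 0, 0.01], [0, 0, 0]], "turn": [[0, 0, 0], [0, 0, 0], [0, 0, 0], [0, 0, 0], [0, 0, 0], [0, 0, 0], [0, 0, 0], [0, 0, 0], [0, 0, 0]], "gripper": [1, 1, 1, 1, 1, 1, 1, 1, 1]}}

```text
time: 14.35
tool_pos: [0.5765, -0.2607, 0.0289]
tool_rot: [-3.14, 0.003, -0.239]
contact_force: [0.4, -0.0, -2.7]
opening: 0.0118
```

>>> {"fn": "carry_out", "kwargs": {"translation": [[0, 0, 0.006], [0, 0, 0.006], [0, 0, 0.006], [0, 0, 0.004], [0, 0, 0.004], [0, 0, 0]], "turn": [[0, 0, 0], [0, 0, 0], [0, 0, 0], [0, 0, 0], [0, 0, 0], [0, 0, 0]], "gripper": [1, 1, 1, 1, 1, 1]}}

```text
time: 14.95
tool_pos: [0.5768, -0.2618, 0.004]
tool_rot: [-3.141, 0.001, -0.24]
contact_force: [-0.5, -0.2, -2.5]
opening: 0.0117
```

Run:
```python
from h import *
np.set_printoptions(precision=4,suppress=True)
s=read_camera('scene');save(s,'s5')
o=robot.observe();print(o['time'],o['tool_pos'],o['tool_rot'],o['contact_force'],o['torque'],o['opening'])
for k in nets.tip_of(s,'cover_corner0')[:4]:print(k['score'],k['pixel'],at_z(s,k['pixel'],.008)[:2])
for k in nets.tip_of(s,'cover_handle')[:1]:print(k['score'],k['pixel'],at_z(s,k['pixel'],.042)[:2])
```

```text
15.0 [ 0.5769 -0.2619  0.0043] [-3.1414  0.0004 -0.2401] [ 0.1673 -1.2777 -1.704 ] [-0.1061  0.0823 -0.034 ] 0.01097305490145465
0.82 [260.0, 284.5] [ 0.5316 -0.1465]
0.8 [243.5, 324.9] [ 0.652  -0.1733]
0.62 [140.6, 311.6] [ 0.6051 -0.3937]
0.77 [202.4, 285.2] [ 0.566  -0.2641]
```

>>> {"fn": "carry_out", "kwargs": {"translation": [[0, 0, 0.002], [0, 0, 0.002], [0, 0, 0.002], [0, 0, 0]], "turn": [[0, 0, 0], [0, 0, 0], [0, 0, 0], [0, 0, 0]], "gripper": [1, 1, 1, 1]}}

```text
time: 15.5
tool_pos: [0.5768, -0.2618, -0.0018]
tool_rot: [-3.141, 0.001, -0.24]
contact_force: [0.7, 0.9, -2.9]
opening: 0.0115
```

>>> {"fn": "carry_out", "kwargs": {"translation": [[0, 0, 0.001], [0, 0, 0]], "turn": [[0, 0, 0], [0, 0, 0]], "gripper": [1, 1]}}

```text
time: 15.7
tool_pos: [0.5771, -0.2619, -0.0025]
tool_rot: [-3.141, 0.0, -0.24]
contact_force: [-1.0, 0.7, -1.4]
opening: 0.0115
```

>>> {"fn": "carry_out", "kwargs": {"translation": [[0, 0, 0.001], [0, 0, 0]], "turn": [[0, 0, 0], [0, 0, 0]], "gripper": [1, 1]}}

```text
time: 15.9
tool_pos: [0.5772, -0.262, -0.0031]
tool_rot: [3.142, -0.0, -0.24]
contact_force: [-0.4, 0.0, 0.1]
opening: 0.0119
```

>>> {"fn": "carry_out", "kwargs": {"translation": [[0, 0, 0.001], [0, 0, 0]], "turn": [[0, 0, 0], [0, 0, 0]], "gripper": [1, 1]}}

```text
time: 16.1
tool_pos: [0.5772, -0.262, -0.0032]
tool_rot: [3.141, -0.001, -0.24]
contact_force: [-3.2, 1.6, 7.3]
opening: 0.0114
```

Weight is off the gripper and the plate is seated (+7 N). Releasing.

>>> {"fn": "carry_out", "kwargs": {"translation": [[0, 0, -0.001], [0, 0, 0], [0, 0, 0], [0, 0, 0], [0, 0, 0], [0, 0, 0], [0, 0, 0], [0, 0, 0]], "turn": [[0, 0, 0], [0, 0, 0], [0, 0, 0], [0, 0, 0], [0, 0, 0], [0, 0, 0], [0, 0, 0], [0, 0, 0]], "gripper": [0, 0, 0, 0, 0, 0, 0, 0]}}

```text
time: 16.9
tool_pos: [0.5771, -0.2619, -0.0034]
tool_rot: [-3.141, 0.0, -0.24]
contact_force: [0.9, -0.2, -0.0]
opening: 0.046
```

>>> {"fn": "carry_out", "kwargs": {"translation": [[0, 0, -0.01], [0, 0, -0.02], [0, 0, -0.03], [0, 0, -0.03], [0, 0, -0.03], [0, 0, -0.03], [0, 0, -0.03], [0, 0, -0.03], [0, 0, 0]], "turn": [[0, 0, 0], [0, 0, 0], [0, 0, 0], [0, 0, 0], [0, 0, 0], [0, 0, 0], [0, 0, 0], [0, 0, 0], [0, 0, 0]], "gripper": [0, 0, 0, 0, 0, 0, 0, 0, 0]}}

```text
time: 17.8
tool_pos: [0.579, -0.263, 0.2126]
tool_rot: [3.139, -0.009, -0.24]
contact_force: [0.7, -0.3, -0.2]
opening: 0.0458
```

Run:
```python
from h import *
np.set_printoptions(precision=4,suppress=True)
s=read_camera('scene');save(s,'s6');t=read_camera('top');save(t,'t6')
o=robot.observe();print(o['time'],o['tool_pos'],o['tool_rot'],o['contact_force'],o['opening'])
for p in (s,t):
  for k in nets.tip_of(p,'cover_corner0')[:4]:print(k['score'],k['pixel'],at_z(p,k['pixel'],.008)[:2])
  for k in nets.tip_of(p,'cover_handle')[:1]:print('h',k['score'],k['pixel'],at_z(p,k['pixel'],.042)[:2])
  for n in ('orange_cap_top','white_cap_top'):
    for k in nets.tip_of(p,n)[:2]:print(n,k['score'],k['pixel'],at_z(p,k['pixel'],.098)[:2])
    for k in nets.regions_of(p,n)[:2]:print(n,'reg',k['score'],k['pixel'],k['region'].sum(),at_z(p,k['pixel'],.09)[:2])
a=cv2.resize(cv2.imread('pics/t6.png')[170:350,140:500],(800,400));cv2.imwrite('pics/t6c.png',a)
```

```text
17.9 [ 0.5772 -0.262   0.2077] [ 3.1411 -0.0018 -0.24  ] [ 0.4712 -0.0158 -1.1448] 0.04605098599058866
0.95 [170.8, 277.9] [ 0.4997 -0.3518]
0.75 [263.4, 289.8] [ 0.5493 -0.1381]
0.7 [145.7, 313.6] [ 0.6115 -0.3813]
0.55 [243.6, 329.5] [ 0.6645 -0.1721]
h 0.66 [200.8, 287.2] [ 0.5722 -0.2665]
orange_cap_top 0.65 [406.0, 244.8] [0.5203 0.1728]
orange_cap_top reg 0.7 [406.6, 245.5] 225 [0.5125 0.1765]
white_cap_top 0.56 [452.7, 247.5] [0.5348 0.2705]
white_cap_top 0.25 [425.6, 276.0] [0.6232 0.1915]
white_cap_top reg 0.47 [452.9, 247.7] 212 [0.5253 0.2749]
0.85 [369.1, 255.0] [ 0.5425 -0.1371]
0.73 [381.2, 214.6] [ 0.6481 -0.1722]
0.43 [205.2, 331.3] [0.3554 0.2833]
h 0.76 [418.5, 239.9] [ 0.575  -0.2588]
orange_cap_top 0.8 [237.0, 262.3] [0.521  0.1865]
orange_cap_top reg 0.58 [236.9, 262.3] 211 [0.5218 0.1883]
orange_cap_top reg 0.24 [394.9, 238.1] 1871 [ 0.5738 -0.1918]
white_cap_top 0.57 [200.4, 259.6] [0.5289 0.2741]
white_cap_top reg 0.7 [200.7, 258.8] 235 [0.5316 0.2756]
```

View pics/t6c.png

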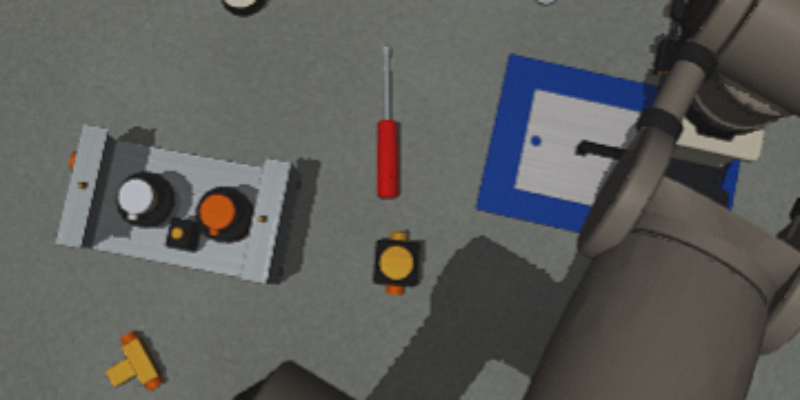

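The cover lies flat, handle up, well inside the mat, and the bench parts haven't moved. The orange cap is near crop pixel (217,212), the housing's -y side. I'll shut the gripper and go above the orange cap, near (0.517, 0.187).

>>> {"fn": "carry_out", "kwargs": {"translation": [[-0.0075, -0.0192, 0], [-0.015, -0.0383, 0], [-0.015, -0.0383, 0], [-0.015, -0.0383, 0], [-0.015, -0.0383, 0], [-0.015, -0.0383, 0], [-0.015, -0.0383, 0], [-0.015, -0.0383, 0], [-0.015, -0.0383, 0], [-0.015, -0.0383, 0]], "turn": [[0, 0, 0], [0, 0, 0], [0, 0, 0], [0, 0, 0], [0, 0, 0], [0, 0, 0], [0, 0, 0], [0, 0, 0], [0, 0, 0], [0, 0, 0]], "gripper": [1, 1, 1, 1, 1, 1, 1, 1, 1, 1]}}

```text
time: 19.5
tool_pos: [0.5248, 0.127, 0.2069]
tool_rot: [-3.141, -0.001, -0.24]
contact_force: [1.0, 0.1, -1.1]
opening: 0.0005
```

>>> {"fn": "carry_out", "kwargs": {"translation": [[-0.015, -0.0383, 0], [-0.0075, -0.0192, 0], [0, 0, 0], [0, 0, 0]], "turn": [[0, 0, 0], [0, 0, 0], [0, 0, -0.03], [0, 0, 0]], "gripper": [1, 1, 1, 1]}}

```text
time: 19.9
tool_pos: [0.5169, 0.1866, 0.2066]
tool_rot: [3.141, -0.0, -0.208]
contact_force: [-0.9, -0.5, 0.1]
opening: 0.0008
```

Run:
```python
from h import *
np.set_printoptions(precision=4,suppress=True)
p=read_camera('wrist');save(p,'w7')
o=robot.observe();print(o['time'],o['tool_pos'],o['tool_rot'],o['contact_force'],o['opening'])
for n in ('orange_cap_top','white_cap_top'):
    for k in nets.tip_of(p,n)[:2]:print(n,k['score'],k['pixel'],at_z(p,k['pixel'],.098)[:2])
    for k in nets.regions_of(p,n)[:2]:print(n,'reg',k['score'],k['pixel'],k['region'].sum(),at_z(p,k['pixel'],.09)[:2])
```

```text
19.95 [0.5171 0.1859 0.2066] [ 3.1412 -0.0002 -0.2101] [-0.5607 -0.3893  1.1057] 0.0004949237533599496
orange_cap_top 0.83 [315.6, 227.3] [0.514  0.1855]
orange_cap_top reg 0.71 [313.5, 222.4] 2212 [0.5127 0.1875]
white_cap_top 0.78 [318.0, 97.2] [0.5344 0.2736]
white_cap_top reg 0.62 [316.4, 96.6] 2531 [0.5335 0.2748]
```

View pics/w7.png

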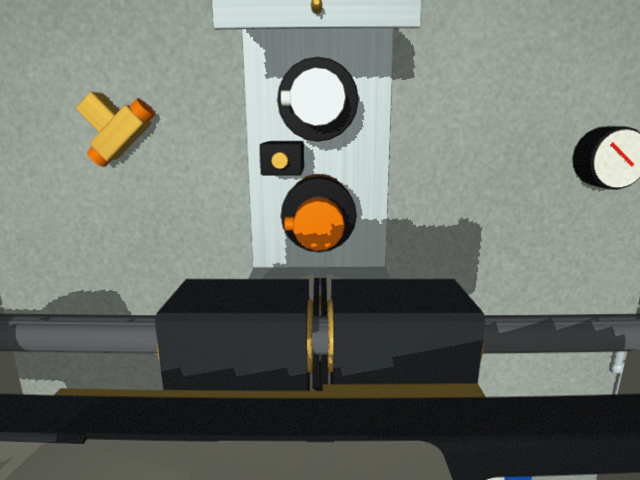

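The orange cap is at (318,225), lined up with the closed fingers. The white cap at (318,97) is 90 mm away. Descending to just above it.

>>> {"fn": "carry_out", "kwargs": {"translation": [[0, 0, 0.01], [0, 0, 0.02], [0, 0, 0.025], [0, 0, 0.025], [0, 0, 0.02], [0, 0, 0.015], [0, 0, 0.009], [0, 0, 0]], "turn": [[0, 0, 0], [0, 0, 0], [0, 0, 0], [0, 0, 0], [0, 0, 0], [0, 0, 0], [0, 0, 0], [0, 0, 0]], "gripper": [1, 1, 1, 1, 1, 1, 1, 1]}}

```text
time: 20.95
tool_pos: [0.5161, 0.1861, 0.0811]
tool_rot: [3.141, 0.003, -0.211]
contact_force: [0.0, 0.2, -0.4]
opening: 0.0004
```

>>> {"fn": "carry_out", "kwargs": {"translation": [[0, 0, 0.003], [0, 0, 0.003], [0, 0, 0]], "turn": [[0, 0, 0], [0, 0, 0], [0, 0, 0]], "gripper": [1, 1, 1]}}

```text
time: 21.25
tool_pos: [0.5171, 0.1866, 0.0768]
tool_rot: [-3.141, -0.0, -0.21]
contact_force: [-0.7, 0.4, -0.2]
opening: 0.0006
```

>>> {"fn": "carry_out", "kwargs": {"translation": [[0, 0, 0.002], [0, 0, 0.002], [0, 0, 0]], "turn": [[0, 0, 0], [0, 0, 0], [0, 0, 0]], "gripper": [1, 1, 1]}}

```text
time: 21.55
tool_pos: [0.5172, 0.1867, 0.0728]
tool_rot: [-3.141, -0.001, -0.21]
contact_force: [-0.2, 0.7, 1.7]
opening: 0.0005
```

>>> {"fn": "carry_out", "kwargs": {"translation": [[0, 0, 0.002], [0, 0, 0.002], [0, 0, 0]], "turn": [[0, 0, 0], [0, 0, 0], [0, 0, 0]], "gripper": [1, 1, 1]}}

```text
time: 21.85
tool_pos: [0.5172, 0.1867, 0.0687]
tool_rot: [-3.141, -0.001, -0.21]
contact_force: [1.0, 0.3, 4.2]
opening: 0.0005
```

>>> {"fn": "carry_out", "kwargs": {"translation": [[0, 0, 0.0015], [0, 0, 0.0015], [0, 0, 0]], "turn": [[0, 0, 0], [0, 0, 0], [0, 0, 0]], "gripper": [1, 1, 1]}}

```text
time: 22.15
tool_pos: [0.5172, 0.1867, 0.0657]
tool_rot: [-3.141, -0.001, -0.21]
contact_force: [-0.3, -0.0, 4.9]
opening: 0.0002
```

>>> {"fn": "carry_out", "kwargs": {"translation": [[0, 0, 0.001], [0, 0, 0]], "turn": [[0, 0, 0], [0, 0, 0]], "gripper": [1, 1]}}

```text
time: 22.35
tool_pos: [0.5172, 0.1867, 0.0651]
tool_rot: [-3.141, -0.001, -0.21]
contact_force: [-0.5, -0.7, 7.2]
opening: 0.0001
```

>>> {"fn": "carry_out", "kwargs": {"translation": [[0, 0, 0.001], [0, 0, 0]], "turn": [[0, 0, 0], [0, 0, 0]], "gripper": [1, 1]}}

```text
time: 22.55
tool_pos: [0.5173, 0.1867, 0.065]
tool_rot: [-3.141, -0.001, -0.21]
contact_force: [-3.1, 0.1, 14.1]
opening: 0.0003
```

>>> {"fn": "carry_out", "kwargs": {"translation": [[0, 0, 0.001], [0, 0, 0]], "turn": [[0, 0, 0], [0, 0, 0]], "gripper": [1, 1]}}

```text
time: 22.75
tool_pos: [0.5174, 0.1867, 0.0649]
tool_rot: [-3.141, -0.002, -0.21]
contact_force: [-5.4, -1.1, 20.9]
opening: 0.0004
```

The cap is at its hard stop: z held at 0.065, the force rose to 21 N, and it had travelled about 8 mm. Retreating straight up and then aside, clear of the housing.

>>> {"fn": "carry_out", "kwargs": {"translation": [[0, 0, -0.004], [0, 0, -0.008], [0, 0, -0.015], [0, 0, -0.025], [0, 0, -0.035], [0, 0, -0.035], [0, 0, -0.025], [0, 0, -0.01], [0, 0, 0]], "turn": [[0, 0, 0], [0, 0, 0], [0, 0, 0], [0, 0, 0], [0, 0, 0], [0, 0, 0], [0, 0, 0], [0, 0, 0], [0, 0, 0]], "gripper": [1, 1, 1, 1, 1, 1, 1, 1, 1]}}

```text
time: 23.65
tool_pos: [0.5172, 0.1867, 0.2202]
tool_rot: [-3.141, -0.001, -0.21]
contact_force: [-0.7, -0.1, -0.5]
opening: 0.0003
```

>>> {"fn": "carry_out", "kwargs": {"translation": [[0, 0.015, -0.005], [0, 0.025, -0.005], [0, 0.03, -0.005], [0, 0.03, -0.005], [0, 0.03, 0], [0, 0.025, 0], [0, 0.01, 0], [0, 0, 0]], "turn": [[0, 0, 0], [0, 0, 0], [0, 0, 0], [0, 0, 0], [0, 0, 0], [0, 0, 0], [0, 0, 0], [0, 0, 0]], "gripper": [1, 1, 1, 1, 1, 1, 1, 1]}}

```text
time: 24.45
tool_pos: [0.4818, 0.0239, 0.2387]
tool_rot: [3.141, 0.002, -0.213]
contact_force: [-0.8, -0.5, -0.2]
opening: 0.0005
```

Run:
```python
from h import *
np.set_printoptions(precision=4,suppress=True)
o=robot.observe();print(o['time'],o['tool_pos'],o['contact_force'])
a=read_camera('scene');b=read_camera('top')
for p in (a,b):
  for n in ('orange_cap_top','white_cap_top'):
    for k in nets.tip_of(p,n)[:1]:print(n,k['score'],k['pixel'])
  for k in nets.tip_of(p,'cover_corner0')[:4]:print(k['score'],k['pixel'],at_z(p,k['pixel'],.008)[:2])
im=np.vstack([cv2.resize(b['img'][140:340,140:540],(800,300)),cv2.resize(a['img'][190:390,120:520],(800,300))])
cv2.imwrite('pics/f.png',cv2.cvtColor(im,cv2.COLOR_RGB2BGR))
```

```text
24.45 [0.4818 0.0239 0.2387] [-0.7805 -0.5171 -0.198 ]
orange_cap_top 0.69 [406.1, 244.9]
white_cap_top 0.64 [453.3, 244.1]
0.93 [168.6, 277.4] [ 0.4977 -0.3572]
0.87 [140.9, 309.5] [ 0.5989 -0.3947]
0.59 [263.8, 288.9] [ 0.5465 -0.1373]
0.57 [243.3, 327.6] [ 0.6593 -0.1731]
white_cap_top 0.63 [465.0, 231.8]
0.79 [454.7, 269.9] [ 0.5003 -0.3555]
0.65 [378.4, 213.1] [ 0.6522 -0.165 ]
0.63 [462.8, 226.6] [ 0.6126 -0.3833]
0.58 [369.5, 249.7] [ 0.5563 -0.1386]
```

View pics/f.png

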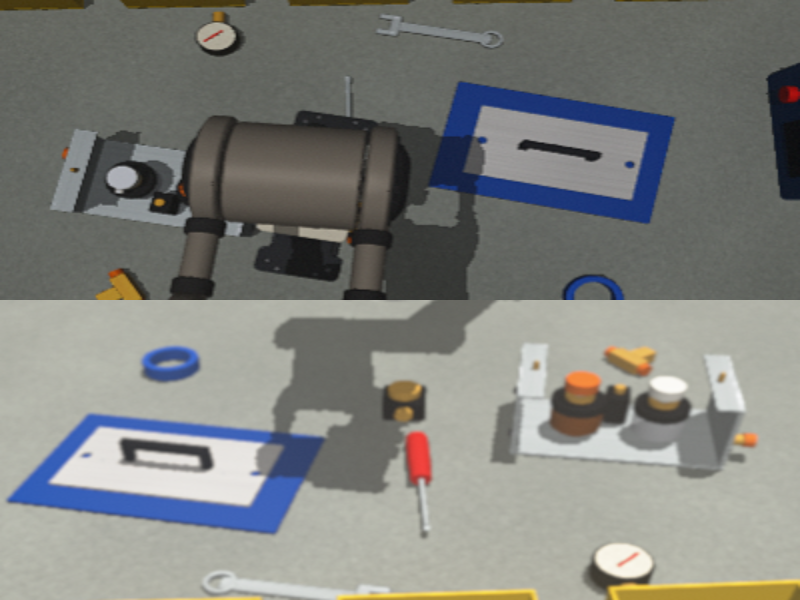

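The final view shows the cover flat and centred on the mat with a blue margin on every side, handle up. The orange cap is back up (scene pixel 406,245, the same as before the press). The white cap and loose parts are unmoved and the arm is clear. Handing in.

```bash
python3 -c "
from cell import robot
print(robot.hand_in())"
```

```text
the job is handed in; nothing more can be done
None
```

The cover is off the housing and lying flat, handle up, inside the blue mat. The orange cap has been pressed fully down and released. I handed the job in at about 24.6 s on the robot's clock, inside the 48 s limit.

- **Cover:** I gripped it by its bar (opening 11.6 mm), lifted it straight off the pins, lowered it until the mat took its weight, and let go.
- **Orange cap:** I pressed it with closed fingers until it stopped moving at about 21 N, after roughly 8 mm of travel, then lifted straight away.
- **Last checks:** The final pictures show mat visible on all four sides of the cover. The orange cap is back at the same pixel as before the press. The white cap was not touched, and the loose parts in view have not moved. The robot was clear of everything at hand-in.

**What disagreed:**
- **Missed first grasp:** The fingers closed on nothing, just above the bar. The cameras showed the real fingertips about 20–29 mm short of the reported TCP. Contact with the cap put the gap at about 24 mm, so I went lower and the second grasp held.
- **Cover outline:** The corner positions from the top and scene cameras differed by up to about 14 mm, less than the roughly 35 mm margin around the plate.
- **Cap not seen from above:** In the last top view the arm hid the orange cap, so its spring-back was confirmed from the scene camera only.

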